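Roll a wire reel into the tester and set its dial

ROBOT

A 6-joint arm with a two-finger parallel gripper is mounted at the origin on the work surface. World frame = base frame: x ahead of the robot, y to its left, z up, the work surface at z = 0. Lengths are in m, angles in rad, forces in N, time in s.
With the tool pointing down it reaches from about 0.325 to 0.85 m from the base axis. Payload 4.4 kg.
Tool frame: the origin (TCP) lies midway between the tips of the shut fingers; the grasp point (between the pads) lies 19 mm behind it; y points along the fingers, z is the direction in which the jaws open and shut, and the axes are right-handed (so a half turn about y gives the same grasp; the last joint's range is limited). The gripper opens to 94 mm and grips with 3 to 60 N. Pads are 16 mm wide; open, the fingers measure 119 mm over their backs; the gripper's body (75 mm by 177 mm) begins 78 mm behind the grasp point.
Start: joints at [-1.46, 0.207, 1.542, -0, 1.393, -0.15], TCP at [0.148, -0.556, 0.205] pointing down, gripper open.
Joint ranges: [-2.73, 2.73], [-0.86, 2.22], [0.23, 2.46], [-1.11, 4.25], [0.08, 2.63], [-2.82, 2.82]. Speed limits (rad/s): [2.79, 2.79, 3.14, 3.14, 3.14, 3.14].

INTERFACE

Orientations are given as [roll, pitch, yaw] about the fixed x, y, z axes, in that order (R = Rz(yaw) Ry(pitch) Rx(roll)).
In Python, from station import manip, vision gives the robot as it stands.
- The arm moves only by the tool servo_tool, never from a script. Its argument "moves" is text: rows parted by semicolons, each of 7 numbers parted by spaces: the shift along the tool's x, y, z as a fraction of full scale, then the turn, a rotation vector about the tool's x, y, z as a fraction of full scale, then the gripper command: -1 is shut, 1 is fully open, values between are in proportion. A call has 1 to 8 rows; each row shifts and turns the commanded pose from where the row before left it, along the tool's axes as they then stand; what a row does not reach is not made up. Full scale, the value 1, is 2.5 cm for a shift and 0.1 rad for a turn. A row lasts 1/12 s, in which the tool goes at most 41.7 mm and 7.16 degrees, less where a joint would pass 70% of its speed; a pose out of reach is approached as far as the arm can. A call with a number of a shift or a turn outside -1 to 1 is refused whole. A call with a gripper value outside its range is refused whole. The fingers move at their own pace and stop on an object; "newtons" is the grip in N (left out, the last holds). Time passes only in rows, so rows that do not move let the fingers close. It gives the time, the measured TCP pose, the force and the opening at its end, in the units of the state.
- manip.get_obs(): the state, without advancing time (a new reading comes with each control period).
- vision.snapshot(name): name is "scene" or "top" or "wrist"; returns a dict with "img" (420x560x3 uint8, red, green, blue), "fovy" (degrees; the focal length in pixels is half the picture's height over the tangent of half this angle, whatever the lens; pixels are square), "cx", "cy" (the principal point, pixels), "rvec" (rotation vector, rad) and "tvec" (3), from world to camera coordinates, as OpenCV has them. Camera axes: x right, y down, z forward; pixel columns grow to the right and rows downward; lengths in m; the calibration is good to about 2 mm. The wrist camera is an equidistant fisheye: a pixel r from the principal point sees the ray r / f radians off the axis. A picture is of the moment at which its call begins. There is no depth.
- manip.hand_in(): hands the job in, once; it reports no verdict.
The state is a dict: "clock": time; "q": joint angles; "qvel": joint speeds; "joint_efforts": joint torques, N m; "position": TCP position; "tool_rot": TCP orientation; "contact_force": force on the tool from outside, world axes, zero at the start; "torque": the same for the moment, N m; "gripper_width": opening from 0.0 (shut) to 1.0 (fully open).
Only numpy, scipy, OpenCV 4.12 (cv2) and the standard library are available. Lean on these libraries where they do the work, as an engineer would, in place of code of your own. Each camera call takes 0.05 s, during which the arm holds its last target.

TASK

Take the reel of blue wire out of the gutter and stand it on its rims on the open end of the tester's ledge, one flange flat along the yellow fence, and let go of it there. Then roll it along the fence, without letting it stray off the ledge, until it drops into the seat under the blue hood. Once it is seated, turn the dial on top of the tester clockwise by three clicks, to the large orange dot; leave everything else where it is, and do not let the reel topple onto its side.

Things in the scene. Friction and masses are not known exactly. Their poses are not given: they have to be found in the camera images.
- reel: Blue wire reel with two orange flanges, 0.25 to 0.5 kg, standing on its rims; rolls freely. Origin at its middle, x axis along the spool's axis. Flanges 66 mm across, 5 mm thick, 62 mm over their outer faces; the wound drum between them is 58 mm across, 52 mm long. Grip it over the flange faces (62 mm) or, fingers between the flanges, over the drum (58 mm).
- reel_green: Bystander: a like reel (same sizes) with green wire and white flanges, standing in the gutter. Origin and axes as the blue reel.
- reel_white: Bystander: a like reel (same sizes) with white wire and black flanges, standing in the gutter. Origin and axes as the blue reel.
- gutter: Dark steel gutter fixed to the bench, 280 mm long (x), 90 mm wide (y), open at both ends. Origin under its middle at bench height. Floor 10 mm thick; side walls 10 mm thick, 60 mm high over the bench, 70 mm apart: no finger fits beside a reel's rim. Three reels in a row, axes along x, middles 97 mm apart (35 mm between faces), 43 mm over the bench, in any order.
- tester: Blue reel tester, fixed. Origin at bench height under its ledge; y runs along the ledge to the seat, x across it to the fence. Ledge: top 20 mm over the bench, x -36 to +34 mm, y -100 (open end) to 137; no lip at -x. Housing (end stop, carries the dial): x -95 to 46, y 137 to 290, 130 mm high.
- seat (a point): Middle of a reel that is fully seated with one flange against the fence: tester x = 3, y = 100 mm, 50.7 mm over the bench. Axes as the tester. The seat is a 24 mm wide gap across the ledge, into which the reel's rims sink 2 mm.
- ledge_entry (a point): Middle of a reel standing at the open end of the ledge, one flange against the fence: tester x = 3, y = -50 mm, 53 mm above the bench. Axes as the tester.
- dial (a joint): The detented dial on top of the tester's housing, rad: 0 at the start (white pointer towards the tester's -x, the robot's side), growing clockwise seen from above. Clicks 0.419 rad (24 degrees) apart, range 0 to 5 clicks; small white dots mark the positions, a large orange dot marks the third (1.257 rad). Peak torque between clicks about 0.1 N m; left within 0.15 rad of a click it snaps to it.
- dial_grip (a point): Grip point of the dial: on its vertical axis, 156.5 mm over the bench, turning with it. Tester x = -25, y = 213 mm. The grip is a black bar, 44 mm long along the point's x, 14 mm wide in y, from 17 mm below to 13 mm above the point, on a disc 48 mm across.
- mug: Bystander: white ceramic cup, 72 mm across the rim, 78 mm high. Origin at the centre of its foot.
- jar: Bystander: amber glass jar with a grey cap, 60 mm across, 75 mm high. Origin at the centre of its foot.
- tape: Bystander: yellow ring-shaped roll lying flat, 90 mm across, 25 mm high. Origin at the centre of its underside.
- screwdriver: Bystander: red-handled screwdriver lying on the bench along its own x axis, at the far right.
- fence (a point): Top edge of the yellow fence's ledge-side face, at tester x = 34, y = 0, 65 mm over the bench. The fence runs straight along the ledge, tester y = -100 to 137, and is 12 mm thick. Axes as the tester.
- hood (a point): Middle of the top of the blue hood over the seat's far half: tester x -45 to 46, y 105 to 137, underside 92 mm and top 104 mm over the bench. Axes as the tester. It keeps a gripper from setting the reel into the seat from above.
- gauge_box: Bystander: flat black gauge box lying on the bench, 40 x 90 x 22 mm (x, y, z), beyond and to the right of the ledge's open end. Origin at the centre of its underside.
There are look-alikes about, which are no part of the job. There is more than one size of the reel; the job needs the smallest.

How it is judged:
By the outcome, as a careful person would: the job done as asked, in the order asked, and still so for the second after the job is handed in, with the robot touching nothing.
It also fails if it takes over 72 s, if anything falls off the work surface, if the arm or the gripper's body presses on something with over 40 N, if the wrist force passes 120 N, or if a joint passes its speed limit or range.

## Working session

There is one attempt and no reset: what is moved stays moved. The work goes in short steps, Python scripts to look and compute and a tool call to move; the robot and the scene stay as the last step left them, time stands still between calls to the robot, and variables do not carry over. Pictures are saved under pics/ and viewed, and the job is handed in when it is done.

Besides the shell and the picture viewer there is one more tool, called after "Request:" as name(argument=value, ...) on one line, values as JSON. servo_tool: Moves the arm, as the interface text tells. Its arguments: {"type":"object","properties":{"moves":{"type":"string"},"newtons":{"type":"number"}},"required":["moves"]}

```bash
ls; mkdir -p pics; cat > h.py <<'E'
import numpy as np,cv2
from station import manip,vision
def snap(n,f):
    s=vision.snapshot(n); cv2.imwrite('pics/'+f+'.png',s['img'][:,:,::-1]); np.save('pics/'+f+'.npy',s,allow_pickle=True); return s
def load(f): return np.load('pics/'+f+'.npy',allow_pickle=True).item()
def ray(s,u,v):
    H=s['img'].shape[0]; f=H/2/np.tan(np.radians(s['fovy'])/2)
    R=cv2.Rodrigues(np.array(s['rvec'],float))[0]; t=np.array(s['tvec'],float).ravel()
    a=np.array([(u-s['cx'])/f,(v-s['cy'])/f])
    if s.get('fish'): 
        r=np.hypot(*a); d=np.array([*(a/r*np.sin(r)),np.cos(r)]) if r>0 else np.array([0,0,1.])
    else: d=np.array([a[0],a[1],1])
    return -R.T@t, R.T@d
def pt(s,u,v,z):
    o,d=ray(s,u,v); return o+d*(z-o[2])/d[2]
def proj(s,P):
    H=s['img'].shape[0]; f=H/2/np.tan(np.radians(s['fovy'])/2)
    R=cv2.Rodrigues(np.array(s['rvec'],float))[0]; c=R@np.array(P,float)+np.array(s['tvec'],float).ravel()
    if s.get('fish'):
        th=np.arctan2(np.hypot(c[0],c[1]),c[2]); k=th/max(np.hypot(c[0],c[1]),1e-9)
        return s['cx']+f*c[0]*k,s['cy']+f*c[1]*k
    return s['cx']+f*c[0]/c[2],s['cy']+f*c[1]/c[2]
E
python3 - <<'E'
from h import *
for n in ['scene','top','wrist']:
    s=snap(n,n+'0'); print(n,s['fovy'],s['cx'],s['cy'],-cv2.Rodrigues(np.array(s['rvec'],float))[0].T@np.array(s['tvec']).ravel())
print(manip.get_obs())
E
```

```text
pics
scene 47.60087348528484 281.21705108706544 207.72954416498752 [ 1.3309943  -0.19286565  0.96931067]
top 55.56687860931862 278.4715961158683 212.97109911145648 [ 0.40947914 -0.06999962  1.11713914]
wrist 65.70646984690485 285.2312857492794 210.48564139293325 [ 0.21591566 -0.53651232  0.38412681]
{'clock': 0.15, 'q': array([-1.46051812e+00,  2.07231159e-01,  1.54259504e+00, -3.86478434e-06,
        1.39350122e+00, -1.50474136e-01]), 'qvel': array([ 0.00197375, -0.00145549, -0.00406038, -0.00014073,  0.00044057,
        0.00041361]), 'joint_efforts': array([ 1.72169230e-04, -3.71311891e+01, -2.81812227e+01,  6.99191052e-02,
        3.27171211e-02, -1.03911404e-04]), 'position': array([ 0.14817321, -0.55494556,  0.20456822]), 'tool_rot': array([-1.57251206e+00,  2.56292572e-04, -2.88083985e+00]), 'contact_force': array([ 0.47023251,  1.08843782, -0.2924739 ]), 'torque': array([-0.01034468,  0.019495  ,  0.03321025]), 'gripper_width': 0.9997077350203518}
```

View pics/scene0.png

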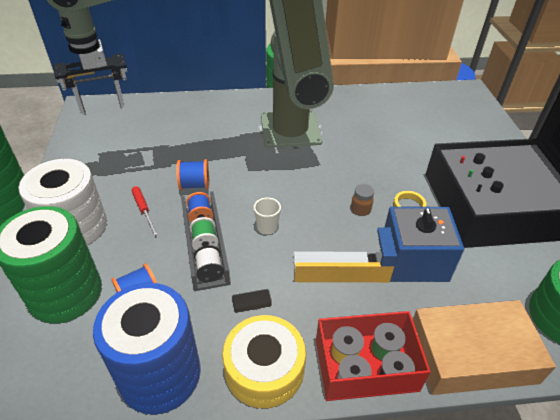

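View pics/top0.png

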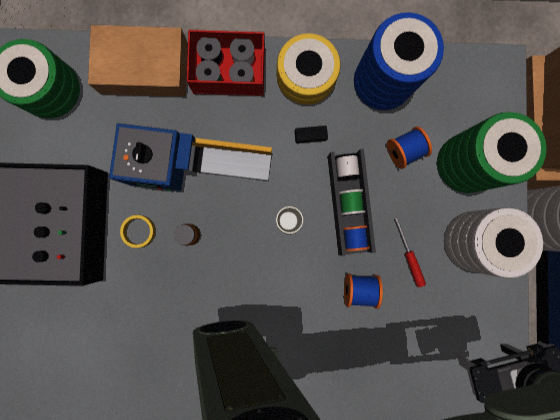

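View pics/wrist0.png

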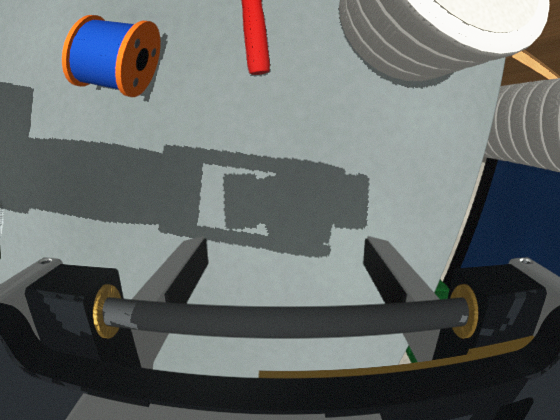

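```bash
python3 - <<'E'
from h import *
a=load('top0')['img'][:,:,::-1]; b=load('scene0')['img'][:,:,::-1]
cv2.imwrite('pics/z1.png',cv2.resize(a[105:205,100:300],None,fx=4,fy=4,interpolation=cv2.INTER_CUBIC))
cv2.imwrite('pics/z2.png',cv2.resize(a[140:270,300:400],None,fx=4,fy=4,interpolation=cv2.INTER_CUBIC))
E
```

```text
(no output)
```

View pics/z1.png

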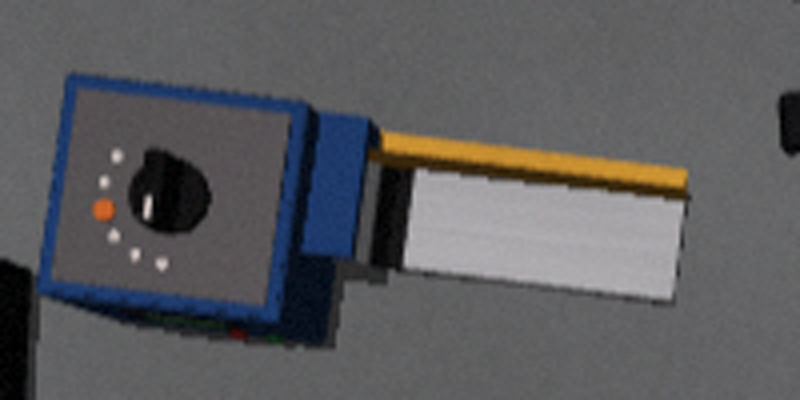

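View pics/z2.png

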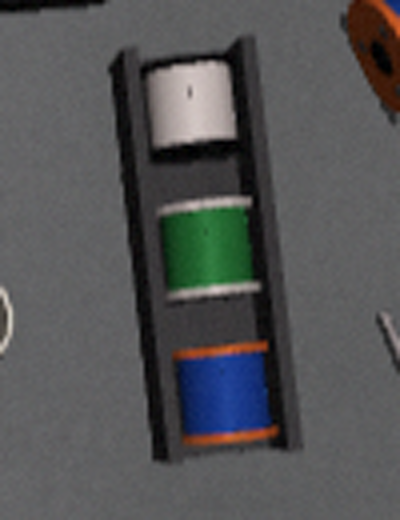

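```bash
cat >> h.py <<'E'
def rigid(L,W):
    L=np.array(L,float);W=np.array(W,float)[:,:2]; a=L.mean(0);b=W.mean(0)
    H=(L-a).T@(W-b); th=np.arctan2(H[0,1]-H[1,0],H[0,0]+H[1,1]); R=np.array([[np.cos(th),-np.sin(th)],[np.sin(th),np.cos(th)]])
    t=b-R@a; return th,t,W-(L@R.T+t)
E
python3 - <<'E'
from h import *
s=load('top0')
z=lambda u,v,u0,v0,h: pt(s,u0+(u+.5)/4-.5,v0+(v+.5)/4-.5,h)
C=[((68,73),.13,(46,290)),((318,105),.13,(46,137)),((277,322),.13,(-95,137)),((40,292),.13,(-95,290)),((674,302),.02,(-36,-100)),((687,170),.065,(46,-100))]
W=[z(*c[0],100,105,c[1]) for c in C]; L=[np.array(c[2])/1000 for c in C]
print(rigid(L,W))
# reel: top orange flange edges
G=[((135,47),.06,(140,45)),((245,37),.06,(140,-45)),((155,462),.06,(-140,45)),((300,447),.06,(-140,-45))]
W=[z(*c[0],300,140,c[1]) for c in G]; print(np.round(W,4)); print(rigid([np.array(c[2])/1000 for c in G],W))
for p in [(222,350),(230,437)]: print(z(*p,300,140,.074))
print(z(190,100,300,140,.072),z(210,248,300,140,.072))
E
```

```text
(np.float64(-0.10211206682028581), array([0.60140472, 0.03480184]), array([[-1.65658830e-03,  3.53869761e-05],
       [-2.17639292e-03, -3.14468914e-03],
       [ 1.64980189e-03,  3.21665062e-03],
       [ 1.28790726e-03, -2.79492797e-03],
       [-7.11424964e-05,  7.16430003e-04],
       [ 9.66414559e-04,  1.97114951e-03]]))
[[ 0.6317 -0.234   0.06  ]
 [ 0.6403 -0.308   0.06  ]
 [ 0.3546 -0.2511  0.06  ]
 [ 0.3664 -0.3476  0.06  ]]
(np.float64(0.10396171559894354), array([ 0.4982464 , -0.28516968]), array([[-0.00113697, -0.00810047],
       [-0.00184853,  0.00736208],
       [ 0.00025402,  0.00383403],
       [ 0.00273148, -0.00309564]]))
[ 0.42941841 -0.29186674  0.074     ]
[ 0.372586   -0.29775647  0.074     ]
[ 0.59462411 -0.2691663   0.072     ] [ 0.49656121 -0.28359809  0.072     ]
```

Request:
servo_tool(moves="-0.96 0 -0.57 0 0 0 1;-0.96 0 -0.57 0 0 0 1;-0.96 0 -0.57 0 0 0 1;-0.96 0 -0.57 0 0 0 1;-0.96 0 -0.57 0 0 0 1;-0.96 0 -0.57 0 0 0 1;-0.96 0 -0.57 0 0 0 1;-0.96 0 -0.57 0 0 0 1")

```text
clock: 0.82
position: [0.305, -0.3946, 0.2051]
tool_rot: [-1.571, -0.0, -2.881]
contact_force: [-0.4, -0.6, 0.2]
gripper_width: 0.996
```

Request:
servo_tool(moves="-0.96 0 -0.57 0 0 0 1;-0.96 0 -0.57 0 0 0 1;-0.96 0 -0.57 0 0 0 1;-0.96 0 -0.57 0 0 0 1;-0.96 0 -0.57 0 0 0 1;0 0 0 0 -1 0 1;0 0 0 0 -1 0 1;0 0 0 0 -1 0 1")

```text
clock: 1.48
position: [0.4022, -0.2952, 0.2051]
tool_rot: [-1.572, -0.0, -2.574]
contact_force: [-0.4, 0.3, -0.9]
gripper_width: 0.999
```

Request:
servo_tool(moves="0 0 0 0 -1 0 1;0 0 0 0 -1 0 1;0 0 0 0 -1 0 1;0 0 0 0 -1 0 1;0 0 0 0 -1 0 1;0 0 0 0 -1 0 1;0 0 0 0 -1 0 1;0 0 0 0 -1 0 1")

```text
clock: 2.15
position: [0.4017, -0.2959, 0.2051]
tool_rot: [-1.571, 0.0, -1.776]
contact_force: [0.1, -0.1, 0.3]
gripper_width: 0.998
```

Request:
servo_tool(moves="0 0 0 0 -1 0 1;0 0 0 0 -1 0 1;0 0 0 0 -1 0 1;0 0 0 0 -0.2 0 1;0 0 0 0 0 0 1;0 0 0 0 0 0 1")

```text
clock: 2.65
position: [0.4018, -0.296, 0.2053]
tool_rot: [-1.571, 0.0, -1.463]
contact_force: [0.2, 0.2, 0.8]
gripper_width: 0.999
```

```bash
python3 - <<'E'
from h import *
s=snap('wrist','w1'); snap('top','t1'); print({k:v for k,v in s.items() if k!='img'}); o=manip.get_obs(); print(o['clock'],o['position'],o['tool_rot'],o['q'])
E
```

```text
{'fovy': 65.70646984690485, 'cx': 285.2312857492794, 'cy': 210.48564139293325, 'rvec': array([-2.89468138, -0.15757589, -0.01907838]), 'tvec': array([-0.36820036, -0.35263529,  0.30927522])}
2.75 [ 0.40190403 -0.29605012  0.20537796] [-1.57087714e+00  1.47712416e-04 -1.46205217e+00] [-8.08455943e-01  4.44064612e-02  1.72333204e+00  2.61644089e-05
  1.37402056e+00 -9.17205227e-01]
```

View pics/w1.png

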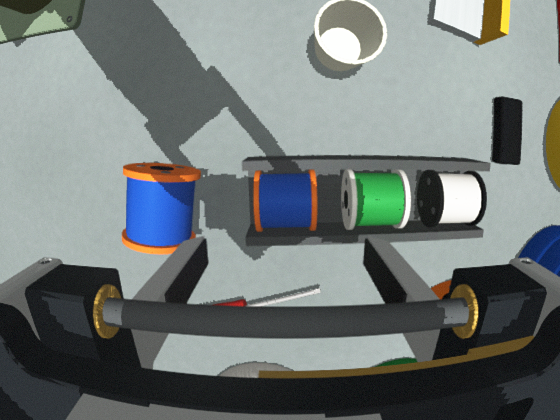

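```bash
python3 - <<'E'
from h import *
s=load('w1'); s['fish']=1
print(ray(s,285,210), proj(s,[.4,-.295,.076]))
im=cv2.cvtColor(s['img'],cv2.COLOR_RGB2HSV)
m=((im[...,0]<18)&(im[...,1]>150)&(im[...,2]>80)).astype(np.uint8); m[:, :230]=0;m[:,330:]=0;m[:150]=0;m[245:]=0
n,l,st,c=cv2.connectedComponentsWithStats(m); print(st,c)
for i in range(1,n):
    if st[i,4]>50:
        for r in range(st[i,1],st[i,1]+st[i,3],6):
            x=np.where(l[r]==i)[0]; print(i,r,x.min(),x.max())
for p in [(243,165),(490,165),(243,158),(490,160),(248,243),(482,236)]: print(p,np.round(pt(s,*p,.06),4))
cv2.imwrite('pics/z3.png',cv2.resize(s['img'][140:260,230:500,::-1],None,fx=2.9,fy=2.9,interpolation=cv2.INTER_CUBIC))
E
```

```text
(array([ 0.39514192, -0.22633941,  0.38497746]), array([ 0.02514089, -0.23776179, -0.97099808])) (np.float64(282.5700413234386), np.float64(202.72114391435758))
[[     0      0    560    420 234562]
 [   254    171      9     61    317]
 [   309    170      8     61    321]] [[279.48454993 209.52396808]
 [256.54258675 201.44479495]
 [313.46105919 199.94080997]]
1 171 256 260
1 177 254 258
1 183 254 258
1 189 254 258
1 195 254 258
1 201 254 258
1 207 254 258
1 213 254 258
1 219 254 259
1 225 255 260
1 231 257 261
2 170 309 313
2 176 310 315
2 182 311 316
2 188 312 316
2 194 312 316
2 200 312 316
2 206 312 316
2 212 312 316
2 218 312 316
2 224 311 316
2 230 310 314
(243, 165) [ 0.3565 -0.2641  0.06  ]
(490, 165) [ 0.6329 -0.227   0.06  ]
(243, 158) [ 0.3558 -0.257   0.06  ]
(490, 160) [ 0.6317 -0.2213  0.06  ]
(248, 243) [ 0.3683 -0.3461  0.06  ]
(482, 236) [ 0.6433 -0.3122  0.06  ]
```

View pics/z3.png

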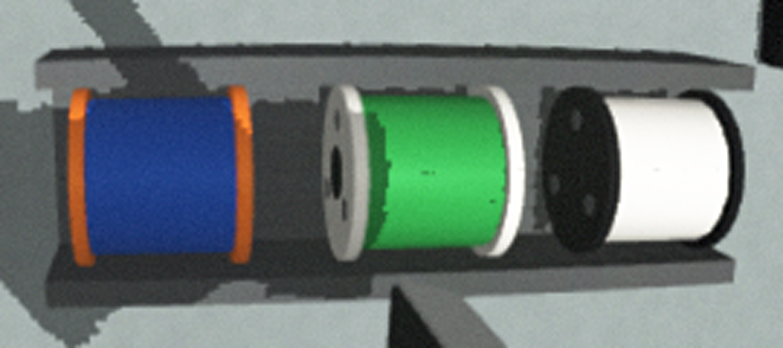

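```bash
python3 - <<'E'
from h import *
s=load('w1'); s['fish']=1
for p in [(253.7,201),(316.7,200)]: print(np.round(pt(s,*p,.075),4))
for p in [(257,170.5),(257,232),(312,169.5),(312,231)]: print(np.round(pt(s,*p,.043),4))
E
```

```text
[ 0.3717 -0.2965  0.075 ]
[ 0.4329 -0.2889  0.075 ]
[ 0.3698 -0.2705  0.043 ]
[ 0.3759 -0.3383  0.043 ]
[ 0.4276 -0.2631  0.043 ]
[ 0.4362 -0.3306  0.043 ]
```

Request:
servo_tool(moves="0.18 0 0.02 0 -0.17 0 0.83;0 1 0 0 0 0 0.83;0 1 0 0 0 0 0.83;0 1 0 0 0 0 0.83;0 1 0 0 0 0 0.83;0 0 0 0 0 0 0.83;0 0 0 0 0 0 0.83", newtons=40)

```text
clock: 3.33
position: [0.4021, -0.2998, 0.1044]
tool_rot: [-1.573, 0.003, -1.444]
contact_force: [-1.0, -0.1, 1.3]
gripper_width: 0.918
```

```bash
python3 - <<'E'
from h import *
s=snap('wrist','w2'); o=manip.get_obs(); print(o['clock'],o['position'],o['tool_rot'])
E
```

```text
3.3833 [ 0.40321242 -0.30099563  0.10599339] [-1.57065895e+00 -2.12752216e-04 -1.44381942e+00]
```

View pics/w2.png

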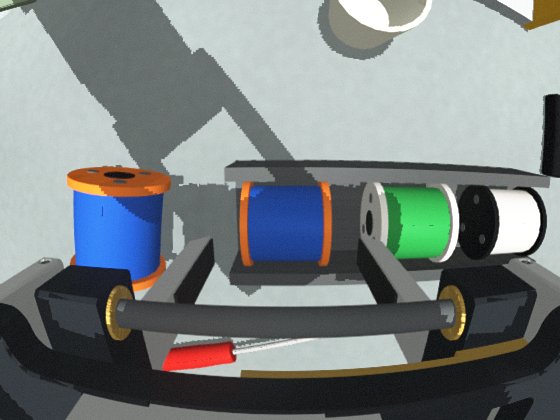

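Request:
servo_tool(moves="0 0.64 0 0 0 0 0.83;0 0.64 0 0 0 0 0.83;0 0.64 0 0 0 0 0.83;0 0 0 0 0 0 0.83;0 0 0 0 0 0 0.83")

```text
clock: 3.8
position: [0.4036, -0.3013, 0.0587]
tool_rot: [-1.57, -0.001, -1.444]
contact_force: [1.0, -0.3, -0.1]
gripper_width: 0.916
```

Request:
servo_tool(moves="0 0 0 0 0 0 -1;0 0 0 0 0 0 -1;0 0 0 0 0 0 -1;0 0 0 0 0 0 -1;0 0 0 0 0 0 -1;0 0 0 0 0 0 -1")

```text
clock: 4.3
position: [0.4029, -0.3013, 0.0585]
tool_rot: [-1.571, -0.001, -1.444]
contact_force: [-3.3, -0.9, 6.9]
gripper_width: 0.655
```

```bash
python3 - <<'E'
from h import *
s=snap('wrist','w3'); o=manip.get_obs(); print(o['clock'],o['position'],o['tool_rot'],o['gripper_width']*94,o['contact_force'])
E
```

```text
4.35 [ 0.40290807 -0.301239    0.05845725] [-1.57107002e+00 -1.26783577e-03 -1.44352149e+00] 61.21313309811046 [-3.34810865  0.06944846  5.91820644]
```

View pics/w3.png

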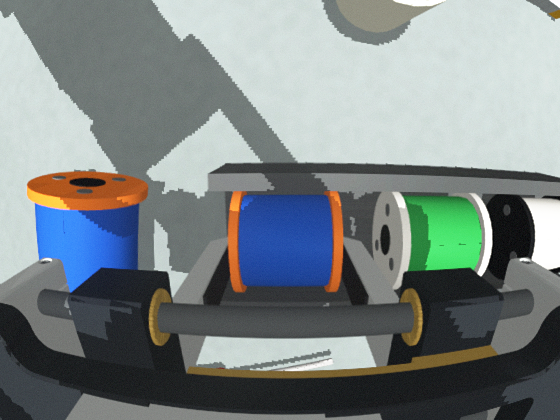

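Request:
servo_tool(moves="0 -0.4 0 0 0 0 -1;0 -0.8 0 0 0 0 -1;0 -1 0 0 0 0 -1;0 -1 0 0 0 0 -1;0 -1 0 0 0 0 -1;0 -1 0 0 0 0 -1;0 -0.6 0 0 0 0 -1;0 0 0 0 0 0 -1")

```text
clock: 5.02
position: [0.4049, -0.3021, 0.2065]
tool_rot: [-1.566, -0.006, -1.444]
contact_force: [0.5, -1.1, -2.9]
gripper_width: 0.656
```

```bash
python3 - <<'E'
from h import *
s=snap('wrist','w4'); o=manip.get_obs(); print(o['clock'],o['position'],o['tool_rot'],o['gripper_width']*94,o['contact_force'])
E
```

```text
5.0667 [ 0.40389889 -0.30118894  0.2041456 ] [-1.56801433 -0.00297102 -1.44370187] 61.57926043275399 [-0.91349199  0.04202119 -3.25581711]
```

View pics/w4.png

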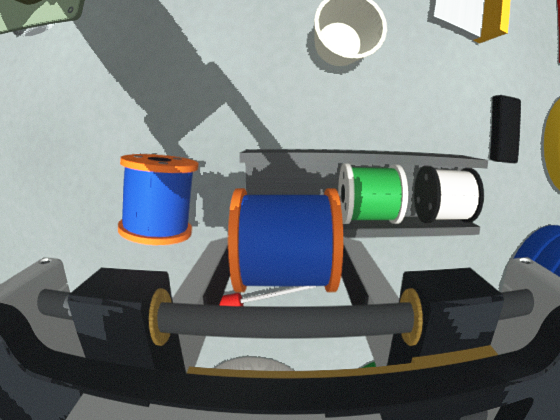

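Request:
servo_tool(moves="0 0 0 0 0.6 0 -1;0 0 0 0 0.8 0 -1;0 0 0 0 0.6 0 -1;0 0 0 0 0.28 0 -1;-0.5 0 0.3 0 0 0 -1;-0.87 0 0.55 0 0 0 -1;-0.87 0 0.55 0 0 0 -1;-0.87 0 0.55 0 0 0 -1")

```text
clock: 5.73
position: [0.4583, -0.2263, 0.1997]
tool_rot: [-1.575, 0.003, -1.673]
contact_force: [-0.1, -0.6, -2.9]
gripper_width: 0.656
```

Request:
servo_tool(moves="-0.87 0 0.55 0 0 0 -1;-0.87 0 0.55 0 0 0 -1;-0.87 0 0.55 0 0 0 -1;-0.87 0 0.55 0 0 0 -1;-0.87 0 0.55 0 0 0 -1;-0.87 0 0.55 0 0 0 -1;-0.87 0 0.55 0 0 0 -1;-0.5 0 0.3 0 0 0 -1")

```text
clock: 6.4
position: [0.5788, -0.0718, 0.1996]
tool_rot: [-1.575, 0.002, -1.67]
contact_force: [0.1, -0.4, -3.2]
gripper_width: 0.656
```

Request:
servo_tool(moves="-0.5 0 0.3 0 0 0 -1;0 0 0 0 0 0 -1;0 0 0 0 0 0 -1")

```text
clock: 6.65
position: [0.5872, -0.0629, 0.2013]
tool_rot: [-1.573, -0.0, -1.671]
contact_force: [-0.1, -0.6, -2.2]
gripper_width: 0.658
```

```bash
python3 - <<'E'
from h import *
s=snap('wrist','w5'); o=manip.get_obs(); print(o['clock'],o['position'],o['tool_rot'],o['gripper_width']*94,o['contact_force'])
E
```

```text
6.7 [ 0.58703064 -0.06348146  0.20165845] [-1.57265822e+00 -6.02126601e-04 -1.67188538e+00] 61.54890929600353 [-0.07207796  0.06923923 -2.41023733]
```

View pics/w5.png

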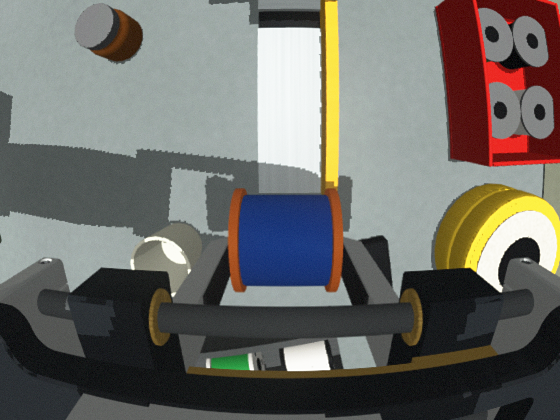

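```bash
python3 - <<'E'
from h import *
s=load('w5'); s['fish']=1; o,d=ray(s,285,210); print(o,d)
im=s['img']
for r in [40,90,140]: print(r,[(x,tuple(int(v) for v in im[r,x])) for x in list(range(255,262))+list(range(316,343))])
cv2.imwrite('pics/z4.png',cv2.resize(im[0:200,230:360,::-1],None,fx=4,fy=3,interpolation=cv2.INTER_CUBIC))
E
```

```text
[0.59525152 0.00692921 0.38099748] [-0.02646352 -0.23835074 -0.97081852]
40 [(255, (158, 169, 167)), (256, (156, 169, 166)), (257, (190, 198, 198)), (258, (238, 243, 242)), (259, (244, 247, 247)), (260, (242, 245, 245)), (261, (242, 246, 246)), (316, (241, 245, 245)), (317, (240, 245, 244)), (318, (244, 248, 248)), (319, (170, 177, 176)), (320, (137, 139, 139)), (321, (111, 96, 57)), (322, (105, 80, 34)), (323, (103, 77, 29)), (324, (101, 76, 29)), (325, (154, 111, 34)), (326, (253, 217, 61)), (327, (254, 233, 68)), (328, (253, 234, 73)), (329, (253, 232, 71)), (330, (252, 231, 68)), (331, (252, 231, 68)), (332, (252, 231, 68)), (333, (252, 231, 69)), (334, (252, 231, 67)), (335, (252, 229, 65)), (336, (253, 231, 67)), (337, (253, 228, 73)), (338, (224, 196, 130)), (339, (161, 169, 165)), (340, (158, 170, 165)), (341, (159, 164, 164)), (342, (159, 172, 166))]
90 [(255, (162, 171, 167)), (256, (162, 171, 171)), (257, (204, 214, 211)), (258, (242, 246, 246)), (259, (243, 247, 247)), (260, (243, 247, 247)), (261, (243, 247, 247)), (316, (240, 244, 243)), (317, (239, 243, 243)), (318, (2
[... 673 characters left out ...]
(259, (242, 246, 246)), (260, (241, 245, 244)), (261, (242, 246, 245)), (316, (238, 241, 241)), (317, (237, 240, 240)), (318, (238, 241, 241)), (319, (241, 246, 246)), (320, (242, 248, 249)), (321, (142, 136, 114)), (322, (110, 88, 44)), (323, (114, 91, 50)), (324, (110, 86, 44)), (325, (136, 103, 46)), (326, (234, 182, 60)), (327, (255, 235, 77)), (328, (253, 232, 75)), (329, (253, 232, 78)), (330, (253, 233, 77)), (331, (253, 233, 77)), (332, (253, 232, 76)), (333, (252, 230, 74)), (334, (253, 232, 76)), (335, (253, 232, 74)), (336, (253, 232, 73)), (337, (254, 232, 76)), (338, (243, 214, 124)), (339, (191, 185, 167)), (340, (171, 177, 175)), (341, (169, 179, 175)), (342, (169, 177, 175))]
```

View pics/z4.png

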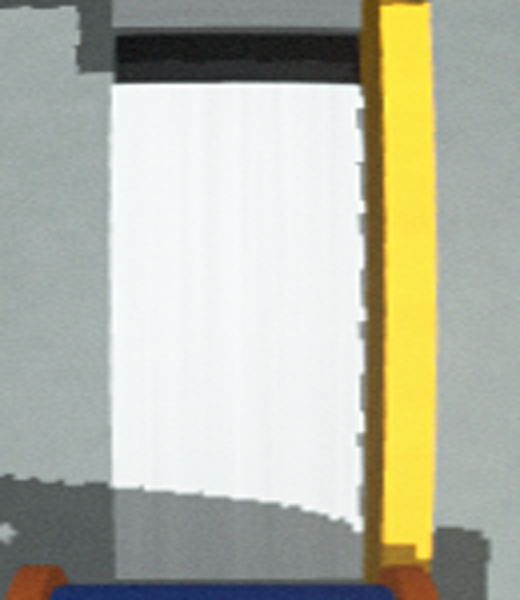

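```bash
python3 - <<'E'
from h import *
s=load('w5'); s['fish']=1
th=-0.102
P=[]
for lab,xs,z,X in [('in',[(325.0,40),(325.3,90),(325.1,140)],.065,34),('out',[(338.1,40),(338.7,90),(338.4,140)],.065,46),('left',[(256.8,40),(256.6,90),(256.9,140)],.02,-36)]:
    w=np.array([pt(s,*p,z)[:2] for p in xs]); a=np.polyfit(w[:,1],w[:,0],1); print(lab,np.round(w,4),'ang',-np.arctan(a[0]))
    P.append((X,w))
for p in [(290,27),(290,12)]: print('gap',pt(s,*p,.02))
for th in [-.10,-.102,-.105,-.108,-.111,-.114]:
    n=np.array([np.cos(th),np.sin(th)])
    print(th,[(np.round(w@n*1000-X,1)) for X,w in P])
E
```

```text
in [[ 0.6421  0.0946]
 [ 0.637   0.0438]
 [ 0.6322 -0.005 ]] ang -0.09888937948581154
out [[ 0.655   0.094 ]
 [ 0.6501  0.043 ]
 [ 0.6453 -0.006 ]] ang -0.09712954906148487
left [[0.5736 0.1142]
 [0.5679 0.0563]
 [0.5624 0.0006]] ang -0.09804831361296526
gap [0.61167095 0.12576317 0.02      ]
gap [0.61357309 0.14445621 0.02      ]
-0.1 [array([595.5, 595.5, 595.6]), array([596.4, 596.5, 596.7]), array([595.3, 595.4, 595.6])]
-0.102 [array([595.1, 595.2, 595.5]), array([596.1, 596.3, 596.5]), array([595. , 595.2, 595.4])]
-0.105 [array([594.7, 594.9, 595.3]), array([595.6, 596. , 596.4]), array([594.5, 594.9, 595.3])]
-0.108 [array([594.2, 594.6, 595.1]), array([595.1, 595.7, 596.2]), array([593.9, 594.5, 595.1])]
-0.111 [array([593.7, 594.2, 594.9]), array([594.6, 595.3, 596. ]), array([593.4, 594.1, 594.9])]
-0.114 [array([593.2, 593.9, 594.7]), array([594.1, 595. , 595.8]), array([592.9, 593.8, 594.7])]
```

Request:
servo_tool(moves="-0.6 0 0.1 0 -0.02 0 -1;-1 0 0.11 0 0 0 -1;-0.4 0 0 0 0 0 -1;0 0.8 0 0 0 0 -1;0 1 0 0 0 0 -1;0 1 0 0 0 0 -1;0 1 0 0 0 0 -1;0 0.6 0 0 0 0 -1")

```text
clock: 7.37
position: [0.5955, -0.0147, 0.0895]
tool_rot: [-1.575, -0.001, -1.671]
contact_force: [-0.4, 0.7, -3.7]
gripper_width: 0.652
```

Request:
servo_tool(moves="0 0.3 0 0 0 0 -1;0 0 0 0 0 0 -1;0 0 0 0 0 0 -1")

```text
clock: 7.62
position: [0.5981, -0.0145, 0.0854]
tool_rot: [-1.57, -0.0, -1.67]
contact_force: [0.1, -0.3, -2.9]
gripper_width: 0.657
```

```bash
python3 - <<'E'
from h import *
s=snap('wrist','w6');snap('scene','s6'); o=manip.get_obs(); print(o['clock'],o['position'],o['tool_rot'],o['gripper_width']*94,o['contact_force'])
a=load('s6')['img'][220:310,260:480,::-1]; cv2.imwrite('pics/z6.png',cv2.resize(a,None,fx=3.6,fy=3.6,interpolation=cv2.INTER_CUBIC))
E
```

```text
7.7167 [ 0.59945801 -0.01437817  0.08685478] [-1.56735333e+00 -3.67234331e-04 -1.67016512e+00] 61.7079365483841 [ 1.18716981 -0.63410871 -3.04862099]
```

View pics/w6.png

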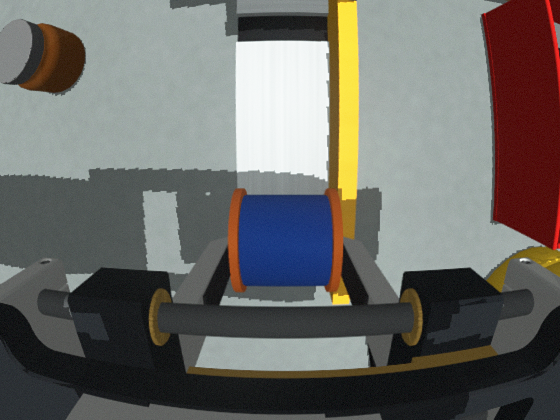

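View pics/z6.png

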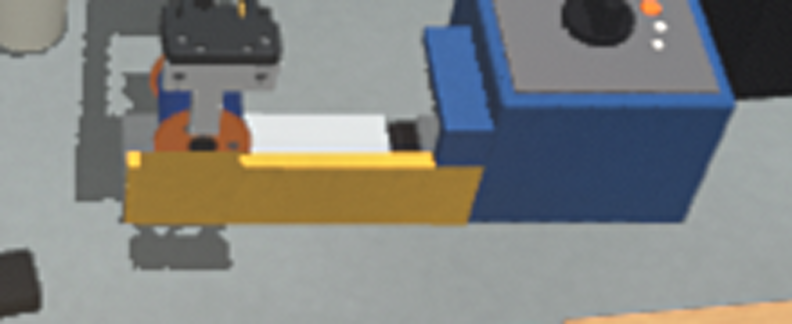

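Request:
servo_tool(moves="0 0.2 0 0 0 0 -1;0 0.2 0 0 0 0 -1;0 0.2 0 0 0 0 -1;0 0 0 0 0 0 -1;0 0 0 0 0 0 -1;0 0 0 0 0 0 -1")

```text
clock: 8.22
position: [0.598, -0.0137, 0.0698]
tool_rot: [-1.571, 0.0, -1.67]
contact_force: [-0.1, -0.3, -3.5]
gripper_width: 0.657
```

```bash
cat >> h.py <<'E'
TH=-.099; N=np.array([np.cos(TH),np.sin(TH)]); M=np.array([-np.sin(TH),np.cos(TH)])
def st():
    o=manip.get_obs(); p=o['position'][:2]; print(round(o['clock'],2),'tester x,y mm',round((p@N-.5956)*1e3,1),round((p@M-.095)*1e3,1),'z',round(o['position'][2]*1e3,1),'rot',np.round(o['tool_rot'],3),'F n,m,z',np.round([o['contact_force'][:2]@N,o['contact_force'][:2]@M,o['contact_force'][2]],1),'w',round(o['gripper_width']*94,1)); return o
E
python3 - <<'E'
from h import *
st()
E
```

```text
8.22 tester x,y mm 0.8 -49.5 z 69.8 rot [-1.571  0.    -1.67 ] F n,m,z [-0.1 -0.3 -3.5] w 61.8
```

Request:
servo_tool(moves="0 0 0.04 0 0 0 -1;0 0 0 0 0 0 -1;0 0 0.04 0 0 0 -1;0 0 0 0 0 0 -1;0 0 0 0 0 0 -1")

```text
clock: 8.63
position: [0.6002, -0.014, 0.07]
tool_rot: [-1.571, -0.0, -1.67]
contact_force: [-0.0, -0.0, -3.1]
gripper_width: 0.653
```

```bash
python3 - <<'E'
from h import *
st()
E
```

```text
8.63 tester x,y mm 3.0 -49.6 z 70.0 rot [-1.571 -0.    -1.67 ] F n,m,z [-0.  -0.  -3.1] w 61.4
```

Request:
servo_tool(moves="0 0 0.04 0 0 0 -1;0 0 0 0 0 0 -1;0 0 0 0 0 0 -1")

```text
clock: 8.88
position: [0.6003, -0.014, 0.0698]
tool_rot: [-1.572, -0.0, -1.67]
contact_force: [-2.9, -0.3, -1.4]
gripper_width: 0.653
```

Request:
servo_tool(moves="0 0 0.04 0 0 0 -1;0 0 0 0 0 0 -1;0 0 0 0 0 0 -1")

```text
clock: 9.13
position: [0.6003, -0.014, 0.0696]
tool_rot: [-1.575, -0.0, -1.669]
contact_force: [-6.1, 0.8, 0.3]
gripper_width: 0.657
```

Request:
servo_tool(moves="0 0 -0.05 0 0 0 -1;0 0.05 0 0 0 0 -1;0 0.03 0 0 0 0 -1;0 0 0 0 0 0 -1;0 0 0 0 0 0 -1")

```text
clock: 9.55
position: [0.6003, -0.0139, 0.0686]
tool_rot: [-1.572, -0.0, -1.669]
contact_force: [-5.1, -0.1, 3.6]
gripper_width: 0.654
```

```bash
python3 - <<'E'
from h import *
st()
E
```

```text
9.55 tester x,y mm 3.2 -49.5 z 68.6 rot [-1.572 -0.    -1.669] F n,m,z [-5.1 -0.6  3.6] w 61.5
```

Request:
servo_tool(moves="0 0 0 0 0 0 0.45;0 0 0 0 0 0 0.6;0 0 0 0 0 0 0.6;0 0 0 0 0 0 0.6")

```text
clock: 9.88
position: [0.602, -0.0142, 0.0686]
tool_rot: [-1.568, -0.0, -1.67]
contact_force: [1.2, 0.6, -0.5]
gripper_width: 0.798
```

```bash
python3 - <<'E'
from h import *
st(); snap('wrist','w7');snap('scene','s7'); 
a=load('s7')['img'][220:310,260:480,::-1]; cv2.imwrite('pics/z7.png',cv2.resize(a,None,fx=3.6,fy=3.6,interpolation=cv2.INTER_CUBIC))
E
```

```text
9.88 tester x,y mm 4.8 -49.6 z 68.6 rot [-1.568 -0.    -1.67 ] F n,m,z [ 1.2  0.7 -0.5] w 75.0
```

View pics/w7.png

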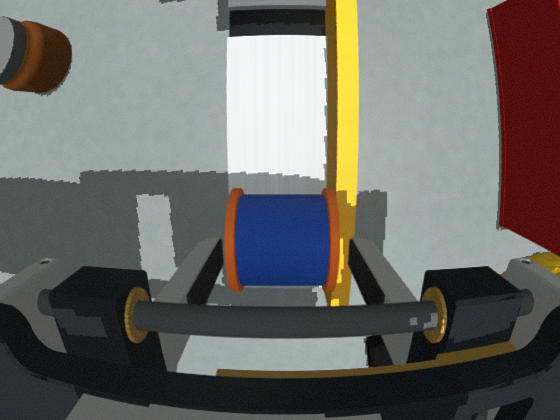

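View pics/z7.png

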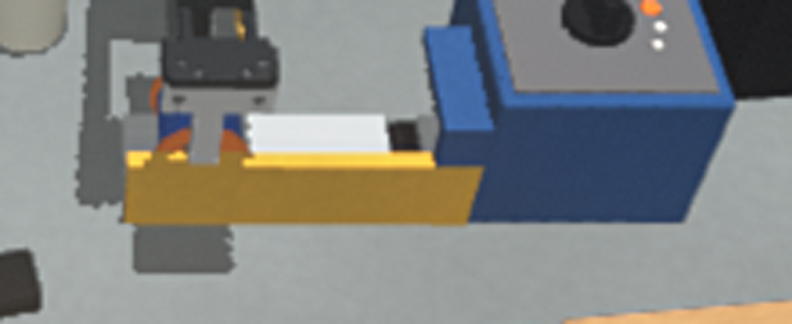

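Request:
servo_tool(moves="0 0 -0.06 0 0 0 0.6;0 -0.4 0 0 0 0 0.6;0 -0.8 0 0 0 0 0.6;0 -0.9 0 0 0 0 0.6;0 -0.4 0 0 0 0 -0.4;0 0 0 0 0 0 -0.4")

```text
clock: 10.48
position: [0.6021, -0.0143, 0.1345]
tool_rot: [-1.563, -0.0, -1.67]
contact_force: [0.1, -0.7, 1.0]
gripper_width: 0.697
```

```bash
python3 - <<'E'
from h import *
st(); snap('wrist','w8');snap('top','t8')
a=load('t8')['img'][105:205,160:300,::-1]; cv2.imwrite('pics/z8.png',cv2.resize(a,None,fx=5,fy=5,interpolation=cv2.INTER_CUBIC))
E
```

```text
10.48 tester x,y mm 4.9 -49.7 z 134.5 rot [-1.563 -0.    -1.67 ] F n,m,z [ 0.2 -0.7  1. ] w 65.5
```

View pics/w8.png

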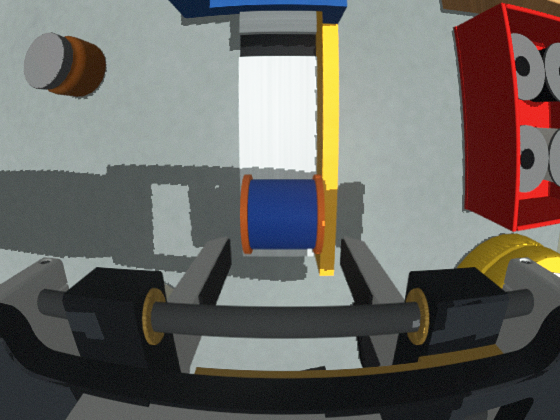

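View pics/z8.png

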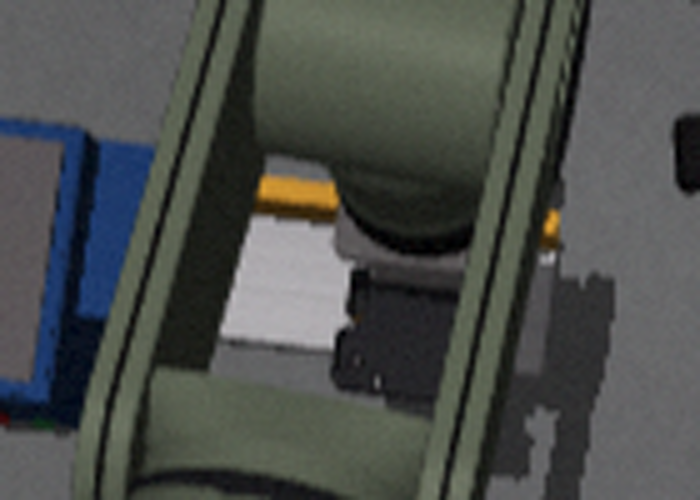

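Request:
servo_tool(moves="0.6 0 0 0 0 0 -0.6;1 0 0 0 0 0 -0.6;0.8 0 0 0 0 0 -0.6;0.2 0 0 0 0 0 -0.6;0 0.6 0 0 0 0 -0.6;0 1 0 0 0 0 -0.6;0 1 0 0 0 0 -0.6;0 0.7 0 0 0 0 -0.6")

```text
clock: 11.25
position: [0.5906, -0.0774, 0.0445]
tool_rot: [-1.575, 0.001, -1.67]
contact_force: [-0.3, -0.4, -0.0]
gripper_width: 0.201
```

Request:
servo_tool(moves="0 0.26 0 0 0 0 -0.6;0 0 0 0 0 0 -0.6;0 0 0 0 0 0 -0.6;0 0 0 0 0 0 -0.6")

```text
clock: 11.58
position: [0.594, -0.0786, 0.0426]
tool_rot: [-1.569, -0.0, -1.67]
contact_force: [-0.0, 0.0, 0.5]
gripper_width: 0.204
```

```bash
python3 - <<'E'
from h import *
st(); snap('wrist','w9');snap('scene','s9')
a=load('s9')['img'][180:310,230:450,::-1]; cv2.imwrite('pics/z9.png',cv2.resize(a,None,fx=3.6,fy=3.6,interpolation=cv2.INTER_CUBIC))
E
```

```text
11.58 tester x,y mm 3.2 -114.5 z 42.6 rot [-1.569 -0.    -1.67 ] F n,m,z [-0.   0.   0.5] w 19.2
```

View pics/w9.png

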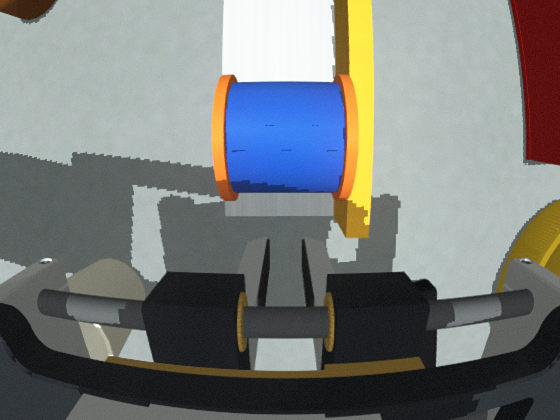

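View pics/z9.png

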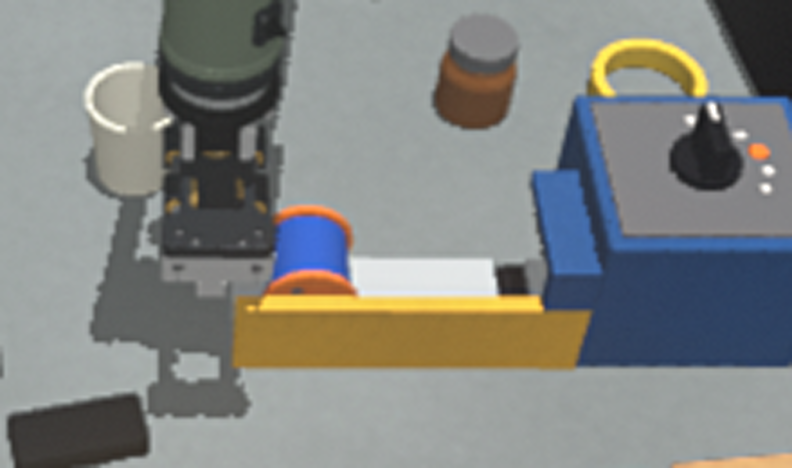

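Request:
servo_tool(moves="0 -0.3 0.04 0 0 0 -0.6;-0.4 0 0 0 0 0 -0.6;-0.3 0 0 0 0 0 -0.6;-0.15 0 0 0 0 0 -0.6;-0.1 0 0 0 0 0 -0.6;-0.1 0 0 0 0 0 -0.6")

```text
clock: 12.18
position: [0.5963, -0.0518, 0.0488]
tool_rot: [-1.571, -0.0, -1.669]
contact_force: [0.2, -0.2, 0.3]
gripper_width: 0.204
```

```bash
python3 - <<'E'
from h import *
st(); snap('wrist','w10')
E
```

```text
12.18 tester x,y mm 2.9 -87.6 z 48.8 rot [-1.571 -0.    -1.669] F n,m,z [ 0.2 -0.2  0.3] w 19.2
```

View pics/w10.png

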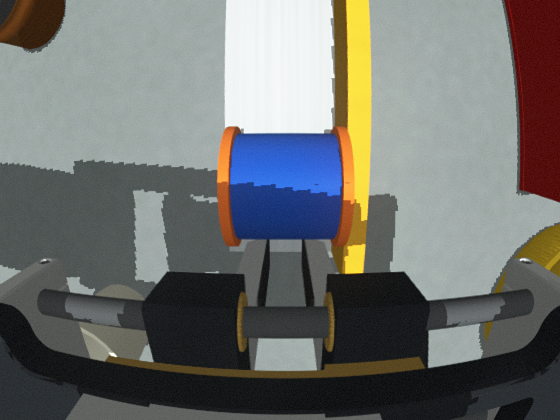

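Request:
servo_tool(moves="-0.1 0 0.04 0 0 0 -0.6;-0.1 0 0 0 0 0 -0.6;-0.1 0 0 0 0 0 -0.6;-0.12 0 0 0 0 0 -0.6;-0.14 0 0 0 0 0 -0.6;-0.16 0 0 0 0 0 -0.6;-0.16 0 0 0 0 0 -0.6;-0.16 0 0 0 0 0 -0.6")

```text
clock: 12.9
position: [0.6, -0.0263, 0.0489]
tool_rot: [-1.571, 0.0, -1.67]
contact_force: [-0.2, -0.4, 0.5]
gripper_width: 0.198
```

```bash
python3 - <<'E'
from h import *
st(); snap('wrist','w11')
E
```

```text
12.9 tester x,y mm 4.0 -61.8 z 48.9 rot [-1.571  0.    -1.67 ] F n,m,z [-0.2 -0.4  0.5] w 18.6
```

View pics/w11.png

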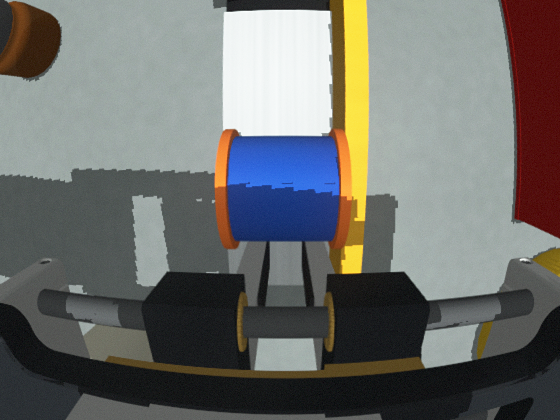

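Request:
servo_tool(moves="-0.18 0 0 0 0 0 -0.6;-0.18 0 0 0 0 0 -0.6;-0.18 0 0 0 0 0 -0.6;-0.18 0 0 0 0 0 -0.6;-0.18 0 0 0 0 0 -0.6;-0.18 0 0 0 0 0 -0.6;-0.18 0 0 0 0 0 -0.6;-0.18 0 0 0 0 0 -0.6")

```text
clock: 13.62
position: [0.6036, 0.0096, 0.0489]
tool_rot: [-1.571, 0.0, -1.67]
contact_force: [0.7, -1.0, 0.4]
gripper_width: 0.199
```

```bash
python3 - <<'E'
from h import *
st(); snap('wrist','w12')
E
```

```text
13.62 tester x,y mm 4.1 -25.8 z 48.9 rot [-1.571  0.    -1.67 ] F n,m,z [ 0.8 -0.9  0.4] w 18.7
```

View pics/w12.png

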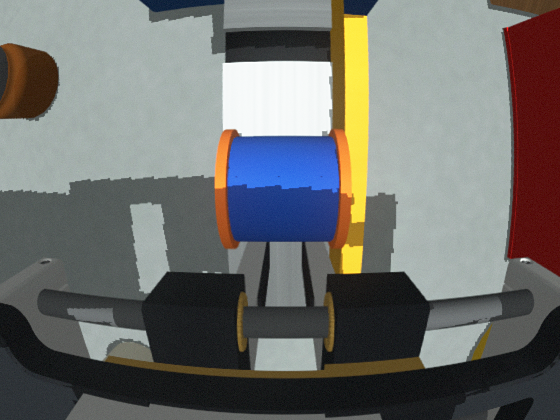

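```bash
python3 - <<'E'
from h import *
for n in ['s9']: 
    s=load(n); a=s['img'][235:270,295:345,::-1]; A=cv2.resize(a,None,fx=8,fy=8,interpolation=cv2.INTER_CUBIC)
s=snap('scene','s12'); u,v=proj(s,[.63,.05,.06]); print(u,v)
u=int(u);v=int(v); B=cv2.resize(s['img'][235:270,u-25:u+25,::-1],None,fx=8,fy=8,interpolation=cv2.INTER_CUBIC)
w10=[load(n)['img'][120:250,200:370,::-1] for n in ['w10','w11','w12']]
cv2.imwrite('pics/z12.png',np.vstack([np.hstack([A,B]),cv2.resize(np.hstack(w10),(800,204))]))
E
```

```text
342.6230386372871 260.87736004709797
```

View pics/z12.png

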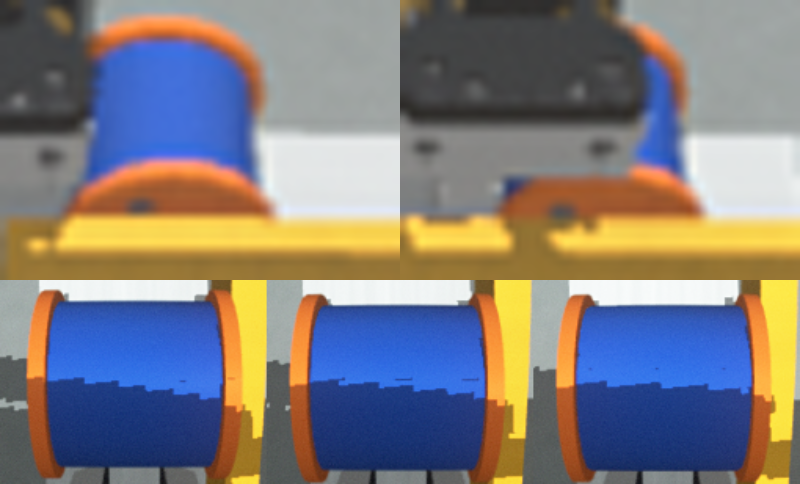

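Request:
servo_tool(moves="-0.18 0 0 0 0 0 -0.6;-0.18 0 0 0 0 0 -0.6;-0.18 0 0 0 0 0 -0.6;-0.18 0 0 0 0 0 -0.6;-0.18 0 0 0 0 0 -0.6;-0.18 0 0 0 0 0 -0.6;-0.18 0 0 0 0 0 -0.6;-0.18 0 0 0 0 0 -0.6")

```text
clock: 14.38
position: [0.6073, 0.0452, 0.0491]
tool_rot: [-1.57, -0.0, -1.67]
contact_force: [0.6, -2.3, 0.4]
gripper_width: 0.203
```

```bash
python3 - <<'E'
from h import *
st(); snap('wrist','w13'); s=snap('scene','s13'); cv2.imwrite('pics/z13.png',cv2.resize(s['img'][180:310,300:460,::-1],None,fx=4.5,fy=4.5,interpolation=cv2.INTER_CUBIC))
E
```

```text
14.38 tester x,y mm 4.2 10.0 z 49.1 rot [-1.57 -0.   -1.67] F n,m,z [ 0.8 -2.2  0.4] w 19.1
```

View pics/w13.png

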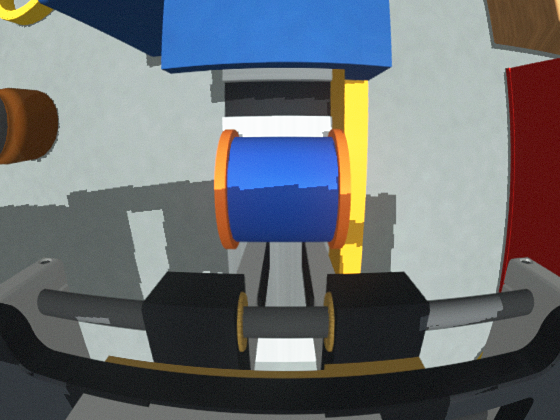

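View pics/z13.png

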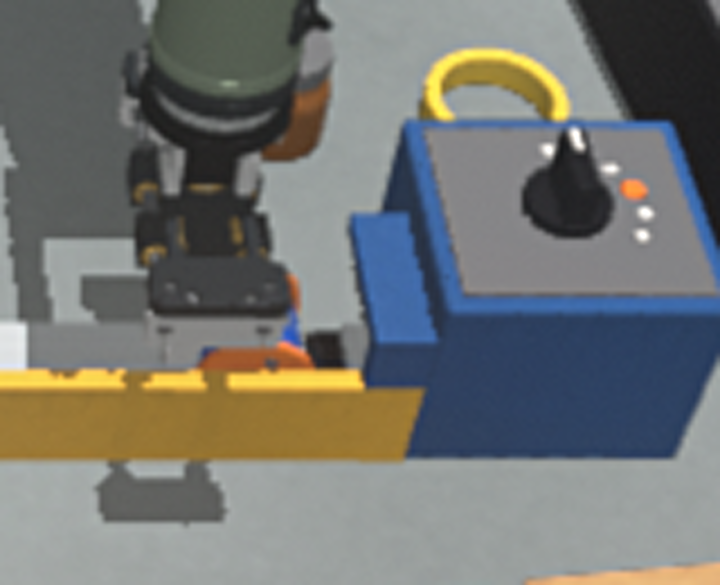

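Request:
servo_tool(moves="-0.18 0 0 0 0 0 -0.6;-0.18 0 0 0 0 0 -0.6;-0.18 0 0 0 0 0 -0.6;-0.18 0 0 0 0 0 -0.6;-0.18 0 0 0 0 0 -0.6;-0.18 0 0 0 0 0 -0.6;-0.18 0 0 0 0 0 -0.6;-0.16 0 0 0 0 0 -0.6")

```text
clock: 15.15
position: [0.6107, 0.0808, 0.049]
tool_rot: [-1.571, 0.0, -1.67]
contact_force: [-0.2, -0.2, 0.7]
gripper_width: 0.2
```

```bash
python3 - <<'E'
from h import *
st(); snap('wrist','w14'); s=snap('scene','s14'); cv2.imwrite('pics/z14.png',cv2.resize(s['img'][180:310,300:460,::-1],None,fx=4.5,fy=4.5,interpolation=cv2.INTER_CUBIC))
E
```

```text
15.15 tester x,y mm 4.1 45.8 z 49.0 rot [-1.571  0.    -1.67 ] F n,m,z [-0.2 -0.2  0.7] w 18.8
```

View pics/w14.png

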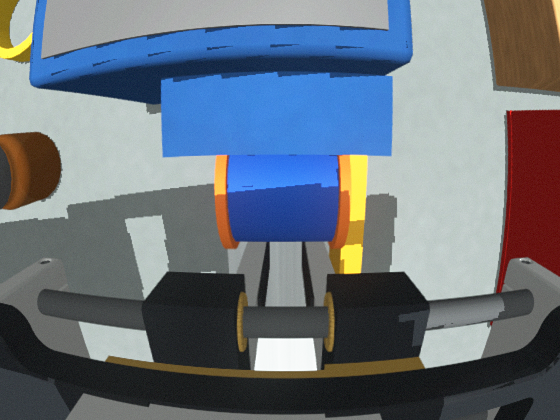

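View pics/z14.png

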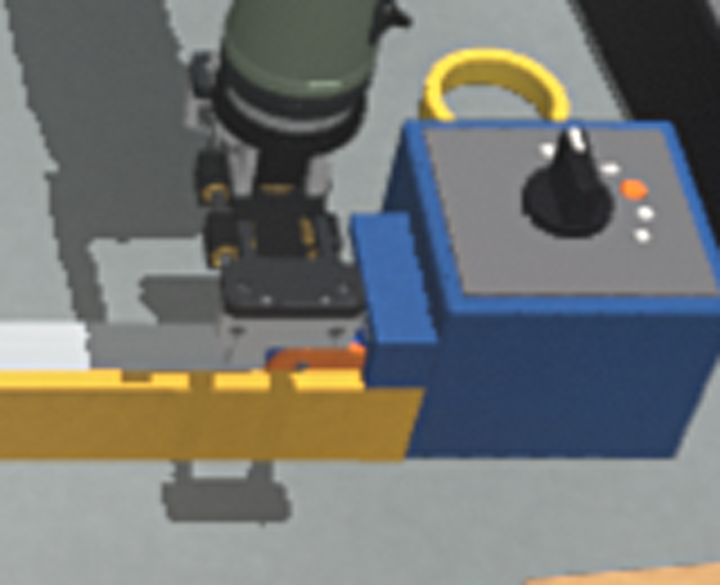

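Request:
servo_tool(moves="0.06 0 0 0 0 0 -0.6;0 -0.32 0 0 0 0 -0.6;-0.1 0 0 0 0 0 -0.6;-0.1 0 0 0 0 0 -0.6;-0.1 0 0 0 0 0 -0.6;-0.1 0 0 0 0 0 -0.6;0 0 0 0 0 0 -0.6")

```text
clock: 15.83
position: [0.6114, 0.0893, 0.0569]
tool_rot: [-1.571, 0.001, -1.669]
contact_force: [-0.3, -0.0, -0.2]
gripper_width: 0.197
```

```bash
python3 - <<'E'
from h import *
st(); snap('wrist','w15'); s=snap('scene','s15'); cv2.imwrite('pics/z15.png',cv2.resize(s['img'][180:310,300:460,::-1],None,fx=4.5,fy=4.5,interpolation=cv2.INTER_CUBIC))
E
```

```text
15.83 tester x,y mm 3.9 54.3 z 56.9 rot [-1.571e+00  1.000e-03 -1.669e+00] F n,m,z [-0.3 -0.1 -0.2] w 18.5
```

View pics/w15.png

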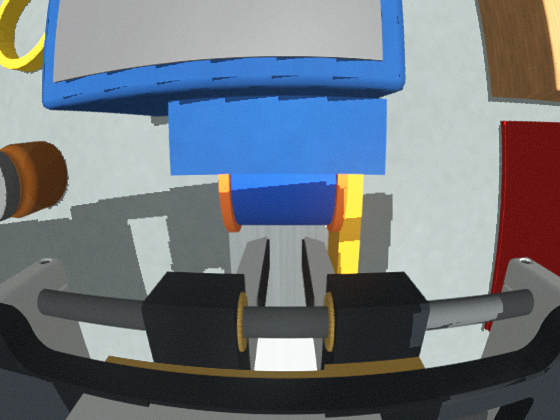

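View pics/z15.png

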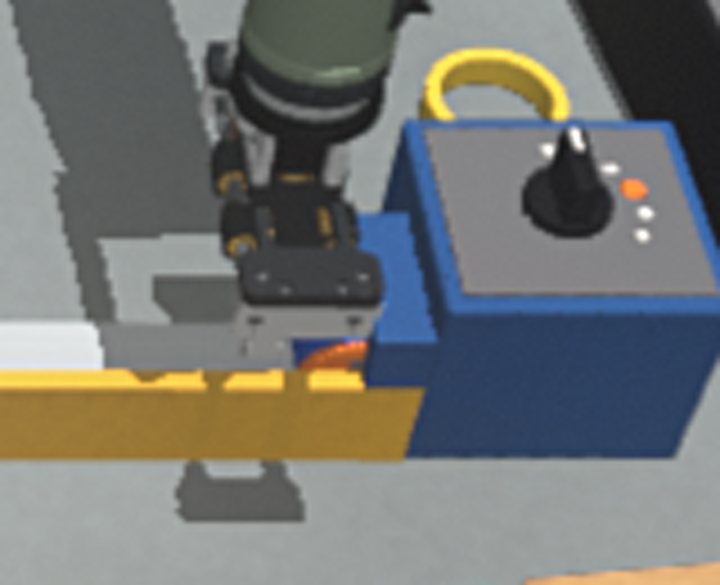

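Request:
servo_tool(moves="0.3 0 0 0 0 0 -0.6;0.8 0 0 0 0 0 -0.6;0.9 -0.6 0 0 0 0 -0.6;0 -1 0 0 0 0 -0.6;0 -1 0 0 0 0 -0.6;0 -1 0 0 0 0 -0.6;0 -1 0 0 0 0 -0.6;0 0 0 0 0 0 -0.6")

```text
clock: 16.6
position: [0.6104, 0.038, 0.1783]
tool_rot: [-1.56, 0.0, -1.67]
contact_force: [0.5, -1.1, -0.3]
gripper_width: 0.202
```

```bash
python3 - <<'E'
from h import *
st(); s=snap('wrist','w16'); s['fish']=1
z=snap('scene','s16'); cv2.imwrite('pics/z16.png',cv2.resize(z['img'][180:310,300:460,::-1],None,fx=4.5,fy=4.5,interpolation=cv2.INTER_CUBIC))
def tw(x,y,zz): p=N*(.5956+x/1e3)+M*(.095+y/1e3); return [*p,zz/1e3]
o=ray(s,285,210)[0]; print('cam',o,'y',(o[:2]@M-.095)*1e3)
# predicted rear rim silhouettes for seated vs unseated
for yc,zc in [(100,50.7),(90,53),(83,53)]:
    for x in (-25.5,31.5):
        pr=[proj(s,tw(x,yc+33*np.cos(a),zc+33*np.sin(a))) for a in np.linspace(0,6.28,80)]
        b=max(pr,key=lambda p:p[1]); print(yc,x,np.round(b,1))
E
```

```text
16.6 tester x,y mm 8.1 3.1 z 178.3 rot [-1.56  0.   -1.67] F n,m,z [ 0.6 -1.  -0.3] w 19.0
cam [0.61605088 0.1078991  0.35805427] y 73.26023468423895
100 -25.5 [247.  138.4]
100 31.5 [307.9 138.2]
90 -25.5 [246.9 149.1]
90 31.5 [308.  148.9]
83 -25.5 [247.  156.6]
83 31.5 [307.9 156.4]
```

View pics/w16.png

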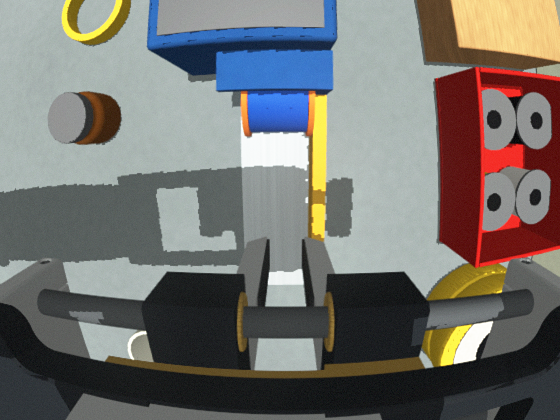

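View pics/z16.png

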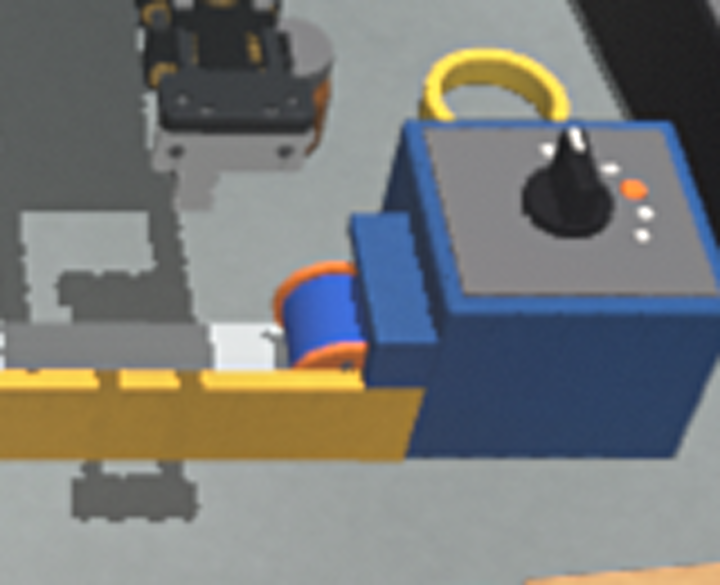

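```bash
python3 - <<'E'
from h import *
s=snap('wrist','w17'); s['fish']=1; st()
def tw(x,y,zz): p=N*(.5956+x/1e3)+M*(.095+y/1e3); return [*p,zz/1e3]
for yc,zc in [(100,50.7),(90,53)]:
    for x in (-28,-23,29,34):
        pr=[proj(s,tw(x,yc+33*np.cos(a),zc+33*np.sin(a))) for a in np.linspace(0,6.28,160)]
        print(yc,x,np.round(max(pr,key=lambda p:p[1]),1))
for y in (50,80): print('fence in',proj(s,tw(34,y,65)),'out',proj(s,tw(46,y,65)),'ledge',proj(s,tw(-36,y,20)))
im=cv2.cvtColor(s['img'],cv2.COLOR_RGB2HSV); m=((im[...,0]<15)&(im[...,1]>150)&(im[...,2]>80))
for r in range(88,146,4):
    x=np.where(m[r,230:330])[0]+230; print(r,x)
cv2.imwrite('pics/z17.png',cv2.resize(s['img'][60:200,220:345,::-1],None,fx=5,fy=4,interpolation=cv2.INTER_CUBIC))
E
```

```text
16.75 tester x,y mm 3.6 3.3 z 171.2 rot [-1.572 -0.    -1.67 ] F n,m,z [-0.4  0.4 -0.3] w 19.0
100 -28 [248.5 138.6]
100 -23 [253.8 138.5]
100 29 [310.3 138.4]
100 34 [315.7 138.5]
90 -28 [248.2 149.5]
90 -23 [253.6 149.4]
90 29 [310.5 149.3]
90 34 [315.9 149.4]
fence in (np.float64(316.9250033863987), np.float64(157.93340859219742)) out (np.float64(330.30713564384956), np.float64(158.10502149412238)) ledge (np.float64(244.24623159640896), np.float64(154.49804122868807))
fence in (np.float64(317.2694676623277), np.float64(124.19789231500657)) out (np.float64(330.7902431000894), np.float64(124.48617528753384)) ledge (np.float64(243.89444596387483), np.float64(125.35774920651015))
88 []
92 [245 246 247 248 249 250 315 316 317 318 319 320]
96 []
100 []
104 [245 314]
108 [251 314]
112 [251 314]
116 [246 248 250 251 314 315 316 317]
120 [247 248 249 250 251 314 315 316 317 318]
124 [247 248 249 250 251 252 314 315 316 317 318]
128 [248 249 250 251 252 313 314 315 316 317]
132 [249 250 251 252 253 254 312 313 314 315 316 317]
136 [314 315 316]
140 []
144 []
```

View pics/z17.png

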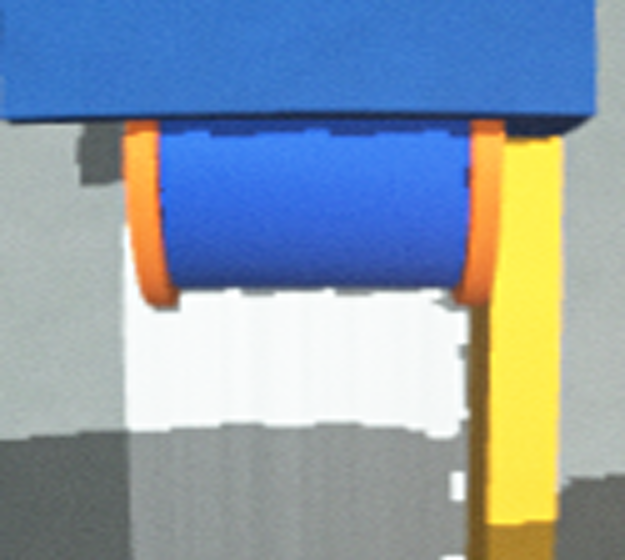

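Request:
servo_tool(moves="0 -1 0 0 0 0 -0.2;0 -1 0 0 0 0 -0.2;0 -1 0 0 0 0 -0.2;-0.7 0 -0.14 0 -1 0 -0.2;0 0 0 0 -1 0 -0.2;0 0 0 0 -1 0 -0.2;0 0 0 0 -1 0 -0.2;0 0 0 0 -1 0 -0.2")

```text
clock: 17.42
position: [0.6033, 0.0568, 0.2439]
tool_rot: [-1.575, 0.002, -1.165]
contact_force: [-0.9, 0.2, -0.5]
gripper_width: 0.404
```

Request:
servo_tool(moves="0 0 0 0 -1 0 -0.2;0 0 0 0 -1 0 -0.2;0 0 0 0 -1 0 -0.2;0 0 0 0 -1 0 -0.2;0 0 0 0 -1 0 -0.2;0 0 0 0 -1 0 -0.2;0 0 0 0 -1 0 -0.2;0 0 0 0 -1 0 -0.2")

```text
clock: 18.08
position: [0.6033, 0.0566, 0.2438]
tool_rot: [-1.573, 0.005, -0.365]
contact_force: [0.4, -0.2, 0.1]
gripper_width: 0.402
```

Request:
servo_tool(moves="0 0 0 0 -1 0 -0.2;0 0 0 0 -1 0 -0.2;0 0 0 0 -0.7 0 -0.2;0 0 0 0 0 0 -0.2;0 0 0 0 0 0 -0.2")

```text
clock: 18.5
position: [0.6037, 0.0567, 0.2446]
tool_rot: [-1.571, 0.004, -0.102]
contact_force: [-0.6, -0.1, -0.0]
gripper_width: 0.399
```

```bash
python3 - <<'E'
from h import *
o=st(); print(o['q'])
E
```

```text
18.5 tester x,y mm -0.5 21.0 z 244.6 rot [-1.571  0.004 -0.102] F n,m,z [-0.6 -0.1 -0. ] w 37.5
[-4.90750727e-02  2.48801973e-01  1.40921929e+00  3.90841396e-06
  1.48762583e+00 -1.51815505e+00]
```

Request:
servo_tool(moves="-0.14 0 0.6 0 0 0 -0.2;-0.14 0 0.97 0 0 0 -0.2;-0.14 0 0.97 0 0 0 -0.2;-0.14 0 0.97 0 0 0 -0.2;-0.14 0 0.97 0 0 0 -0.2;-0.14 0 0.97 0 0 0 -0.2;-0.14 0 0.8 0 0 0 -0.2;0 0 0.5 0 0 0 -0.2")

```text
clock: 19.17
position: [0.5961, 0.2291, 0.2458]
tool_rot: [-1.571, 0.002, -0.099]
contact_force: [-0.4, -0.1, 1.1]
gripper_width: 0.4
```

Request:
servo_tool(moves="0 0 0 0 0 0 -0.2;0 0 0 0 0 0 -0.2;0 0 0 0 0 0 -0.2")

```text
clock: 19.42
position: [0.5973, 0.2259, 0.2465]
tool_rot: [-1.572, 0.001, -0.101]
contact_force: [-0.4, -0.8, 0.8]
gripper_width: 0.401
```

```bash
python3 - <<'E'
from h import *
o=st(); print(o['q']); s=snap('wrist','w18'); s['fish']=1
def tw(x,y,zz): p=N*(.5956+x/1e3)+M*(.095+y/1e3); return [*p,zz/1e3]
for P in [(-25,213,169.5),(-47,213,169.5),(-3,213,169.5),(-47,206,169.5),(-47,220,169.5),(46,137,130),(-95,137,130),(-95,290,130),(46,290,130)]: print(P,np.round(proj(s,tw(*P)),1))
E
```

```text
19.42 tester x,y mm -23.6 188.8 z 246.5 rot [-1.572e+00  1.000e-03 -1.010e-01] F n,m,z [-0.3 -0.8  0.8] w 37.7
[ 2.26626267e-01  3.14673998e-01  1.32256081e+00 -7.56118678e-04
  1.50527071e+00 -1.24308444e+00]
(-25, 213, 169.5) [314.  214.9]
(-47, 213, 169.5) [314.5 188.4]
(-3, 213, 169.5) [313.4 240.4]
(-47, 206, 169.5) [305.8 188.4]
(-47, 220, 169.5) [323.1 188.5]
(46, 137, 130) [233.3 273.2]
(-95, 137, 130) [227.6 129.6]
(-95, 290, 130) [392.8 131.5]
(46, 290, 130) [383.1 271.8]
```

View pics/w18.png

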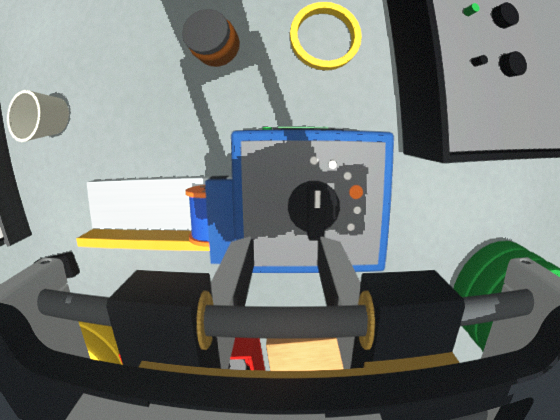

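```bash
python3 - <<'E'
from h import *
s=load('w18'); cv2.imwrite('pics/z18.png',cv2.resize(s['img'][120:280,220:400,::-1],None,fx=4,fy=3.7,interpolation=cv2.INTER_CUBIC))
E
```

```text
(no output)
```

View pics/z18.png

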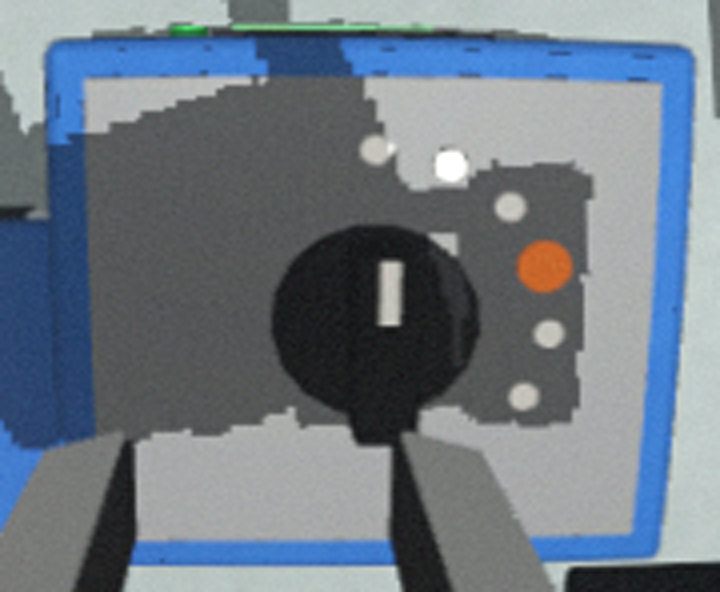

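Request:
servo_tool(moves="-0.06 0 0.5 0 0 0 -0.2;0 0 0.56 0 0 0 -0.2;0 0 0 0 0 0 -0.2;0 0.8 0 0 0 0 -0.2;0 0.8 0 0 0 0 -0.2;0 0.8 0 0 0 0 -0.2;0 0 0 0 0 0 -0.2;0 0 0 0 0 0 -0.2")

```text
clock: 20.13
position: [0.5973, 0.2535, 0.1856]
tool_rot: [-1.572, 0.003, -0.099]
contact_force: [-0.3, 0.2, 0.4]
gripper_width: 0.396
```

```bash
python3 - <<'E'
from h import *
o=st(); s=snap('wrist','w19'); cv2.imwrite('pics/z19.png',cv2.resize(s['img'][120:330,190:400,::-1],None,fx=2.8,fy=2.8,interpolation=cv2.INTER_CUBIC))
E
```

```text
20.13 tester x,y mm -26.3 216.3 z 185.6 rot [-1.572  0.003 -0.099] F n,m,z [-0.3  0.2  0.4] w 37.3
```

View pics/z19.png

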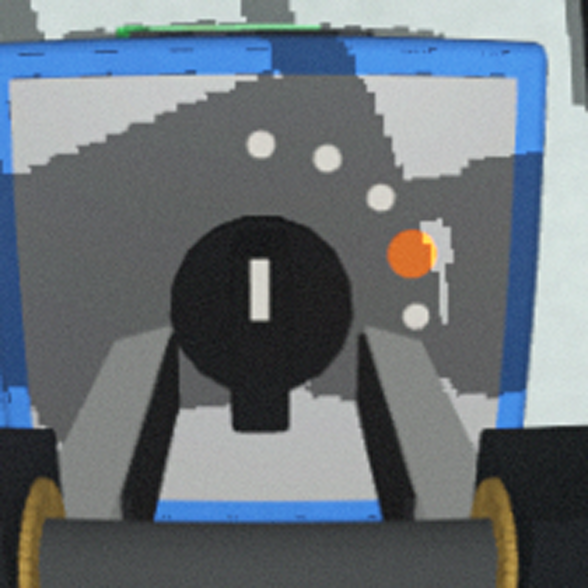

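Request:
servo_tool(moves="0.04 0.5 -0.07 0 0 0 -0.2;0 0.5 0 0 0 0 -0.2;0 0.5 0 0 0 0 -0.2;0 0 0 0 0 0 -0.2;0 0 0 0 0 0 -0.2", newtons=25)

```text
clock: 20.6
position: [0.598, 0.2513, 0.1476]
tool_rot: [-1.572, 0.003, -0.1]
contact_force: [-0.5, 0.2, 1.0]
gripper_width: 0.399
```

Request:
servo_tool(moves="0 0 0 0 0 0 -1;0 0 0 0 0 0 -1;0 0 0 0 0 0 -1;0 0 0 0 0 0 -1;0 0 0 0 0 0 -1")

```text
clock: 21.02
position: [0.5996, 0.2515, 0.1502]
tool_rot: [-1.571, -0.001, -0.1]
contact_force: [0.8, -0.8, 1.3]
gripper_width: 0.143
```

```bash
python3 - <<'E'
from h import *
o=st(); s=snap('wrist','w20'); cv2.imwrite('pics/z20.png',cv2.resize(s['img'][120:330,190:400,::-1],None,fx=2.8,fy=2.8,interpolation=cv2.INTER_CUBIC))
E
```

```text
21.02 tester x,y mm -23.8 214.6 z 150.2 rot [-1.571e+00 -1.000e-03 -1.000e-01] F n,m,z [ 0.9 -0.7  1.3] w 13.4
```

View pics/z20.png

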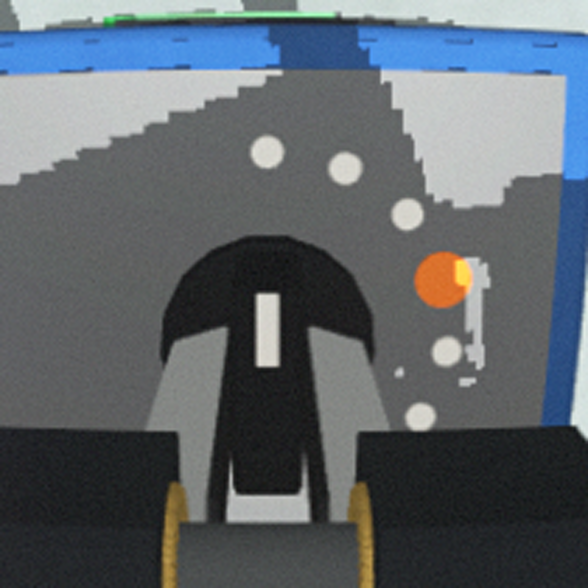

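Request:
servo_tool(moves="0 0 0 0 0.6 0 -1;0 0 0 0 0.6 0 -1;0 0 0 0 0.6 0 -1;0 0 0 0 0.6 0 -1;0 0 0 0 0.6 0 -1;0 0 0 0 0.6 0 -1;0 0 0 0 0.6 0 -1")

```text
clock: 21.65
position: [0.5994, 0.2509, 0.1502]
tool_rot: [-1.572, -0.001, -0.523]
contact_force: [-0.9, -2.9, 2.9]
gripper_width: 0.148
```

```bash
python3 - <<'E'
from h import *
o=st(); print(o['torque'])
E
```

```text
21.65 tester x,y mm -23.9 214.0 z 150.2 rot [-1.572e+00 -1.000e-03 -5.230e-01] F n,m,z [-0.6 -2.9  2.9] w 13.9
[-0.4118953  -0.01370227  0.07133277]
```

Going well (4.2 of 12.57 turned); 8.37 left.

Request:
servo_tool(moves="0 0 0 0 0.6 0 -1;0 0 0 0 0.6 0 -1;0 0 0 0 0.6 0 -1;0 0 0 0 0.6 0 -1;0 0 0 0 0.6 0 -1;0 0 0 0 0.6 0 -1;0 0 0 0 0.6 0 -1")

```text
clock: 22.23
position: [0.599, 0.2505, 0.1502]
tool_rot: [-1.572, -0.001, -0.943]
contact_force: [-3.0, -3.6, 3.5]
gripper_width: 0.148
```

Request:
servo_tool(moves="0 0 0 0 0.6 0 -1;0 0 0 0 0.6 0 -1;0 0 0 0 0.6 0 -1;0 0 0 0 0.6 0 -1;0 0 0 0 0.6 0 -1;0 0 0 0 0.6 0 -1;0 0 0 0 0.57 0 -1;0 0 0 0 0 0 -1")

```text
clock: 22.9
position: [0.5985, 0.2503, 0.1502]
tool_rot: [-1.573, -0.002, -1.359]
contact_force: [-3.0, -4.7, 5.7]
gripper_width: 0.148
```

```bash
python3 - <<'E'
from h import *
o=st(); print(o['torque']); s=snap('wrist','w21'); cv2.imwrite('pics/z21.png',cv2.resize(s['img'][100:330,170:400,::-1],None,fx=2.6,fy=2.6,interpolation=cv2.INTER_CUBIC))
E
```

```text
22.9 tester x,y mm -24.8 213.2 z 150.2 rot [-1.573 -0.002 -1.359] F n,m,z [-2.5 -5.   5.7] w 13.9
[-0.7937761   0.45517905 -0.00443586]
```

View pics/z21.png

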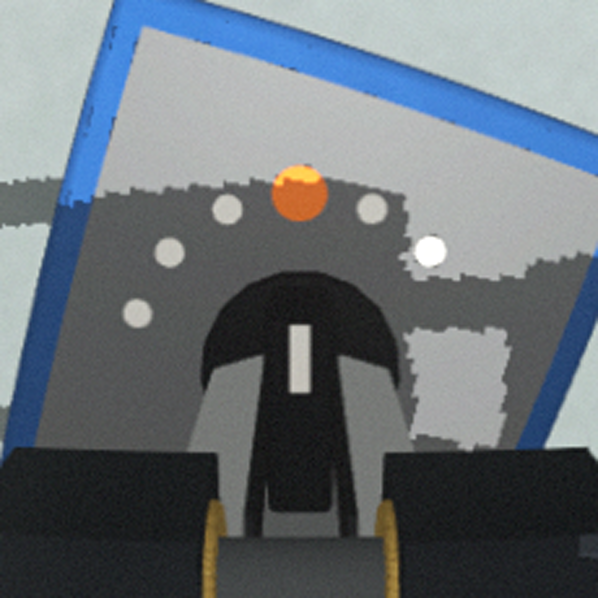

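Pointer lies on the orange dot. Release gently and lift straight away.

Request:
servo_tool(moves="0 0 0 0 0 0 -0.4;0 0 0 0 0 0 -0.3;0 0 0 0 0 0 -0.3;0 -0.3 0 0 0 0 -0.3;0 -0.8 0 0 0 0 -0.3;0 -1 0 0 0 0 -0.3;0 -1 0 0 0 0 -0.3;0 -0.5 0 0 0 0 -0.3")

```text
clock: 23.62
position: [0.6009, 0.2525, 0.2438]
tool_rot: [-1.565, 0.001, -1.357]
contact_force: [0.5, -0.7, 0.9]
gripper_width: 0.354
```

Request:
servo_tool(moves="0.8 0 -1 0 0 0 -0.3;0.8 0 -1 0 0 0 -0.3;0.8 0 -1 0 0 0 -0.3;0.8 0 -1 0 0 0 -0.3;0 0 0 0 0 0 -0.3;0 0 0 0 0 0 -0.3;0 0 0 0 0 0 -0.3")

```text
clock: 24.2
position: [0.5191, 0.1527, 0.2399]
tool_rot: [-1.569, 0.0, -1.357]
contact_force: [1.2, -0.0, -0.0]
gripper_width: 0.352
```

```bash
python3 - <<'E'
from h import *
o=st(); snap('wrist','w22'); t=snap('top','t22'); s=snap('scene','s22')
cv2.imwrite('pics/z22.png',cv2.resize(s['img'][140:310,160:460,::-1],None,fx=2.6,fy=2.6,interpolation=cv2.INTER_CUBIC))
E
```

```text
24.2 tester x,y mm -94.1 108.2 z 239.9 rot [-1.569  0.    -1.357] F n,m,z [ 1.2  0.1 -0. ] w 33.1
```

View pics/w22.png

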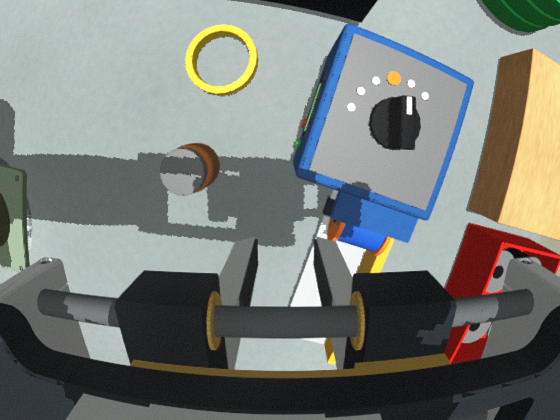

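View pics/z22.png

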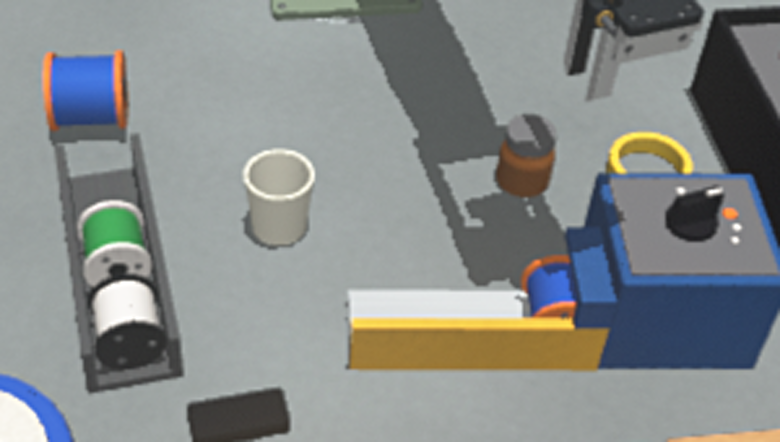

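View pics/t22.png

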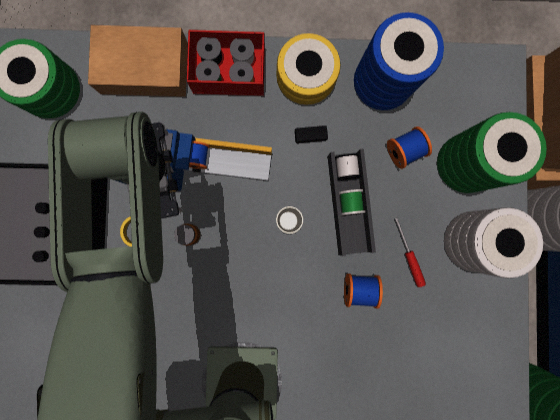

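```bash
python3 - <<'E'
from h import *
s=load('w22'); s['fish']=1
def tw(x,y,zz): p=N*(.5956+x/1e3)+M*(.0967+y/1e3); return [*p,zz/1e3]
c=np.array([-25,213]); 
for k in range(6):
    a=k*24*np.pi/180; d=np.array([-np.cos(a),np.sin(a)])
    print(k,'end22',np.round(proj(s,tw(*(c+22*d),169.5)),1),'r8',np.round(proj(s,tw(*(c+8*d),169.5)),1),'dot r34',np.round(proj(s,tw(*(c+36*d),131)),1))
cv2.imwrite('pics/z23.png',cv2.resize(s['img'][60:170,330:460,::-1],None,fx=5,fy=5,interpolation=cv2.INTER_CUBIC))
E
```

```text
0 end22 [383.1 112.7] r8 [398.8 119.1] dot r34 [356.3 109.3]
1 end22 [388.7 103.1] r8 [400.8 115.6] dot r34 [364.5  95.5]
2 end22 [397.5  97.1] r8 [403.9 113.5] dot r34 [377.4  86.8]
3 end22 [407.8  95.7] r8 [407.7 112.9] dot r34 [392.6  84.7]
4 end22 [417.9  99. ] r8 [411.4 114. ] dot r34 [407.4  89.4]
5 end22 [426.  106.3] r8 [414.4 116.7] dot r34 [419.2  99.8]
```

View pics/z23.png

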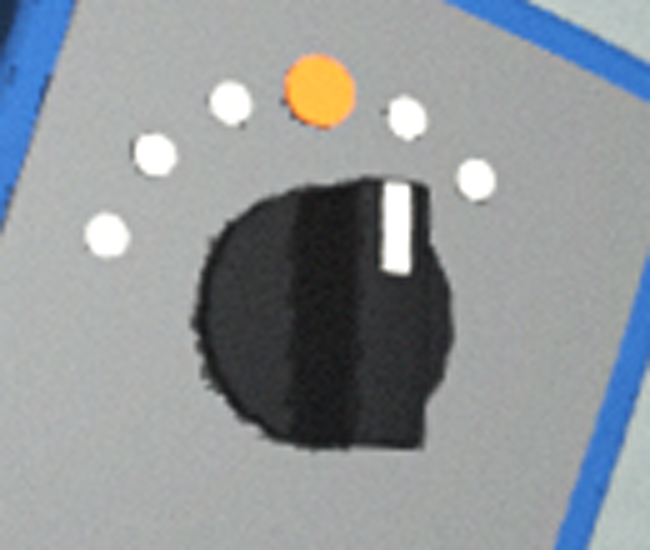

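```bash
python3 - <<'E'
from h import *
st(); print(manip.hand_in())
E
```

```text
24.35 tester x,y mm -93.9 108.7 z 239.6 rot [-1.57   0.    -1.356] F n,m,z [ 0.6 -0.5 -0.2] w 32.8
the job is handed in; nothing more can be done
None
```

The job is done and handed in at about 24 s, but no verdict was reported.

I took the small blue reel out of the gutter by its flange faces and stood it at the open end of the ledge, one flange against the fence, and let go. I then pushed it along the fence with two part-open fingers between its flanges until it dropped into the seat. After that I turned the dial clockwise by 1.26 rad (three clicks), let go of it and moved clear.

What the last checks showed:
- **Reel:** it stands seated under the hood with its flange along the fence. The rear rims lay about 2 pixels (roughly 2 mm) further along than predicted. The dial and the housing's near edge were off by about the same amount, so this looks like error in my tester position, not a badly seated reel.
- **Dial:** the pointer lies where the third click (the orange dot) was predicted, to within about 2 pixels.
- **Everything else:** the other objects look unmoved in the top and scene pictures, and the arm touches nothing.
- **Forces:** the largest tool force I saw was about 8 N. I read forces only at the end of each move.
- **Less certain:** that the reel rolled and did not slide rests only on one flange-hole comparison partway along, which fits rolling.

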